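Point out the empty parts bin and call for a refill

TASK

One of the four blue parts bins on the cutting mat is empty: point it out by bringing the fingertips down to about 3 cm above the middle of its open top, and stay there for about three seconds, touching no bin and coming down over no other bin. Then call for a refill: press the green button fully down and let it come back up. Do not press the red button, and leave the bins, the tools and everything else where they are.

Things in the scene. Friction and masses are not known exactly. Their poses are not given: they have to be found in the camera images.
- empty_bin: Blue open-topped parts bin, 95 mm (its x) by 75 mm (its y) by 50 mm high, walls 3 mm, with a white tag on its -x end; stands loose on the dark green cutting mat. This is the empty one: its bare blue floor can be seen. Origin: centre of its underside, so its rim lies 50 mm above the origin; z is up.
- bolt_bin: Blue open-topped parts bin, 95 mm (its x) by 75 mm (its y) by 50 mm high, walls 3 mm, with a white tag on its -x end; stands loose on the dark green cutting mat. Half full of steel bolts. Origin: centre of its underside, so its rim lies 50 mm above the origin; z is up.
- nut_bin: Blue open-topped parts bin, 95 mm (its x) by 75 mm (its y) by 50 mm high, walls 3 mm, with a white tag on its -x end; stands loose on the dark green cutting mat. Half full of brass nuts. Origin: centre of its underside, so its rim lies 50 mm above the origin; z is up.
- spacer_bin: Blue open-topped parts bin, 95 mm (its x) by 75 mm (its y) by 50 mm high, walls 3 mm, with a white tag on its -x end; stands loose on the dark green cutting mat. Half full of orange plastic spacers. Origin: centre of its underside, so its rim lies 50 mm above the origin; z is up.
- green_button_top (a point): Centre of the top face of the green push button, 36 mm across, that sits upright on top of its own grey box (80 x 80 x 45 mm, fixed to the bench, to the right of the mat); the face looks straight up.
- green_button (a joint): Travel of the green push button: 0 m when up, 0.008 m when fully down. Pressed straight down against a spring, fully down at about 5 N; springs back up by itself.
- red_button_top (a point): Centre of the top face of the red push button, 36 mm across, that sits upright on top of its own grey box (80 x 80 x 45 mm, fixed to the bench, to the right of the mat); the face looks straight up.
- red_button (a joint): Travel of the red push button: 0 m when up, 0.008 m when fully down. Pressed straight down against a spring, fully down at about 5 N; springs back up by itself.
- hammer: Claw hammer lying on the bench to the left of the mat, not to be moved. Origin on its underside, x along it.
- screwdriver: Screwdriver lying on the bench to the right of the button boxes, not to be moved. Origin on its underside, x along it.
- glue_bottle: Glue bottle, 56 mm across and 140 mm high, standing beyond the mat, not to be moved. Origin: centre of its underside.
- tape_roll: Yellow roll of tape lying flat, 90 mm across and 24 mm high, beyond the mat, not to be moved. Origin: centre of its underside.
Mind the look-alikes: they are no part of the job. Leave any pink look-alike of the part that bears green_button_top alone. What is shaped like the empty_bin but pink is not meant.

How it is judged (in metres and radians):
On the way, in this order (a step that is already met when the one before it is completed fails the run):
1. the fingertips dwell just above the middle of the empty bin, for at least 2.5 s without a break, touching nothing (horizontal distance between the grasp point and empty_bin below 0.02 m and z of the grasp point in the frame of empty_bin between 0.072 and 0.13 m and contact force between the fingers and anything else below 0.3 N), for 2.5 s.
2. the green button is pressed down (value of joint green_button above 0.006 m), for 0.05 s.
At the end, for the whole second after the job is handed in: The green button is back up (within 1.5 mm) after having been pressed, the red button is up, every bin stands within 8 mm and every tool, bottle and roll within 10 mm of where it was (value of joint each of green_button, red_button below 0.0015 m and distance of each of empty_bin, bolt_bin, nut_bin, spacer_bin from where it was at the start of the episode below 0.008 m and distance of each of hammer, screwdriver, glue_bottle, tape_roll from where it was at the start of the episode below 0.01 m); the robot touches nothing.
It fails at once if a bin is touched (contact force between any of the fingers, the arm and empty_bin above 0.3 N or contact force between any of the fingers, the arm and bolt_bin above 0.3 N or contact force between any of the fingers, the arm and nut_bin above 0.3 N or contact force between any of the fingers, the arm and spacer_bin above 0.3 N).
It fails at once if a bin is shifted or lifted by more than 8 mm (distance of any of empty_bin, bolt_bin, nut_bin, spacer_bin from where it was at the start of the episode above 0.008 m).
It fails at once if the hand comes down over a bin that is not empty (within 30 mm of its middle and fingertips less than about 6 cm above its rim) ((horizontal distance between the grasp point and bolt_bin below 0.03 m and z of the grasp point in the frame of bolt_bin below 0.13 m) or (horizontal distance between the grasp point and nut_bin below 0.03 m and z of the grasp point in the frame of nut_bin below 0.13 m) or (horizontal distance between the grasp point and spacer_bin below 0.03 m and z of the grasp point in the frame of spacer_bin below 0.13 m)).
It fails at once if the red button is pressed (value of joint red_button above 0.002 m).
It fails at once if a tool, the bottle or the tape is shifted or lifted by more than 10 mm (distance of any of hammer, screwdriver, glue_bottle, tape_roll from where it was at the start of the episode above 0.01 m).
It also fails if it takes over 45 s, if anything falls off the work surface, if the arm or the gripper's body presses on something with over 40 N, if the wrist force passes 120 N, or if a joint passes its speed limit or range.

ROBOT

A 7-joint arm with a two-finger parallel gripper is mounted at the origin on the work surface. World frame = base frame: x ahead of the robot, y to its left, z up, the work surface at z = 0. Lengths are in m, angles in degrees, forces in N, time in s.
With the tool pointing down it reaches from about 0.425 to 0.875 m from the base axis. Payload 4.7 kg.
Tool frame: the origin (TCP) lies between the finger pads; the fingertips stand env.finger_overhang ahead of it and the grasp point (between the pads) lies 5 mm behind it (env.finger_overhang is the distance from the TCP to the fingertips, in m); z points along the fingers, y is the line along which they close (so a half turn about z gives the same grasp; the last joint's range is limited). The gripper opens to 87 mm and grips with 3 to 60 N. Pads are 19 mm wide; open, the fingers measure 117 mm over their backs; the gripper's body (75 mm by 190 mm) begins 51 mm behind the grasp point.
Start: joints at [77.355, 18.392, -4.016, 83.108, 1.295, 78.541, -3.26], TCP at [0.151, -0.632, 0.237] pointing down, gripper open.
Joint ranges: [-163.93, 163.93], [-17.29, 119.83], [-79.2, 71.16], [3.27, 140.29], [-89.18, 269.18], [5.43, 117.66], [-154.24, 154.24]. Speed limits (degrees/s): [147.25, 147.25, 180, 180, 180, 180, 180].

INTERFACE

Orientations are given as [roll, pitch, yaw] about the fixed x, y, z axes, in that order (R = Rz(yaw) Ry(pitch) Rx(roll)).
In Python, from cell import telemetry, eyes, env, models gives the robot as it stands. The module is installed in compiled form; this text tells all that it offers.
- The arm moves only by the tool drive_tool, never from a script. Its arguments are lists of equal length, an entry for each row: "angular": the turn, a rotation vector about the tool's x, y, z in rad, a list of three; "delta_pos": the shift along the tool's x, y, z in cm, a list of three; "gripper": the finger opening in cm, from 0 to 8.7. A call has 1 to 20 rows; each row shifts and turns the commanded pose from where the row before left it, along the tool's axes as they then stand; what a row does not reach is not made up. A row lasts 1/10 s, in which the tool goes at most 50 mm and 8.59 degrees, less where a joint would pass 70% of its speed; a pose out of reach is approached as far as the arm can. A call with a gripper value outside its range is refused whole. The fingers move at their own pace and stop on an object; "squeeze" is the grip in N (left out, the last holds). Time passes only in rows, so rows that do not move let the fingers close. It gives the time, the measured TCP pose, the force, the opening and the grip force at its end, in the units of the state.
- telemetry.get_obs(): the state, without advancing time (a new reading comes with each control period).
- eyes.read_camera(name): name is "scene" or "top" or "wrist"; returns a dict with "pixels" (420x560x3 uint8, red, green, blue), "mtx" (3x3 intrinsics, pixels), "D" ([k1, k2, p1, p2, k3] as OpenCV has them; the pictures are not rectified), "origin" and "orientation" of the camera in the world. Camera axes: x right, y down, z forward; pixel columns grow to the right and rows downward; lengths in m; the calibration is good to about 2 mm. A picture is of the moment at which its call begins. There is no depth.
- env.sign_off(): hands the job in; it is judged then, once.
Trained networks look in a picture, given as the dict that the camera call returned (one of the last four; its "shot" number tells which), for a name from the list of things; names that differ only in an ending like _2 or _b are one class to them, and where a whole thing is asked for, a point or a joint stands for the part that bears it (a point fixed in the world has none). Each returns a list of dicts, best first, with "p" (0 to 1); they miss things now and then, are a little off and sometimes report something else, mostly with a low value. They report only what shows in the picture. A call takes as long as a camera call. They do not tell look-alikes from the thing itself.
- models.search_frame(picture, target): "centre" ([column, row] in pixels, amid what is visible of it).
- models.cut_out(picture, target): "pixels" (420x560 bool, what is visible of it) and "centre" ([column, row] in pixels, amid what is visible of it).
The state is a dict: "time_s": time; "qpos": joint angles; "joint_velocities": joint speeds; "effort": joint torques, N m; "tool_pos": TCP position; "tool_rot": TCP orientation; "force": force on the tool from outside, world axes, zero at the start; "wrist_torque": the same for the moment, N m; "grip_width": finger opening in m; "grasp_force": force on a finger pad.
Only numpy, scipy, OpenCV 4.12 (cv2) and the standard library are available. Lean on these libraries where they do the work, as an engineer would, in place of code of your own. Each camera call takes 0.05 s, during which the arm holds its last target. There are 200 camera calls.

## Working session

There is one attempt and no reset: what is moved stays moved. The work goes in short steps, Python scripts to look and compute and a tool call to move; the robot and the scene stay as the last step left them, time stands still between calls to the robot, and variables do not carry over. Pictures are saved under pics/ and viewed, at most 10 in all, crops included, and the job is handed in when it is done.

Besides the shell and the picture viewer there is one more tool, called by a JSON object that holds its "name" and its "arguments", one argument or row to a line. drive_tool: Moves the arm, as the interface text tells. Its arguments: {"type":"object","properties":{"angular":{"type":"array","items":{"type":"array","items":{"type":"number"}}},"delta_pos":{"type":"array","items":{"type":"array","items":{"type":"number"}}},"gripper":{"type":"array","items":{"type":"number"}},"squeeze":{"type":"number"}},"required":["angular","delta_pos","gripper"]}

```bash
mkdir -p pics
cat > h.py <<'E'
import numpy as np, cv2
from cell import telemetry, eyes, env, models
from scipy.spatial.transform import Rotation as R
def Rc(p):
    o=np.array(p["orientation"],float)
    return o if o.shape==(3,3) else R.from_euler('xyz',o,degrees=True).as_matrix()
def ray(p,px,z):
    u=cv2.undistortPoints(np.array([[px]],float),np.array(p["mtx"]),np.array(p["D"]))[0,0]
    d=Rc(p)@np.array([u[0],u[1],1]); o=np.array(p["origin"])
    return o+d*(z-o[2])/d[2]
def save(p,n): cv2.imwrite(f'pics/{n}.png',p["pixels"][:,:,::-1])
E
python3 - <<'E'
from h import *
o=telemetry.get_obs(); print(o, env.finger_overhang)
ims=[]
for c in ["top","scene"]:
    p=eyes.read_camera(c); save(p,c); print(c,p["origin"],p["orientation"])
    for t in ["empty_bin","bolt_bin","nut_bin","spacer_bin","green_button_top","red_button_top","glue_bottle"]:
        for r in models.search_frame(p,t)[:5]:
            print(t,round(r["p"],2),np.round(r["centre"]),ray(p,r["centre"],0.05).round(3))
E
```

```text
{'time_s': 0.0, 'qpos': array([77.35576658, 18.4367902 , -4.01689239, 83.17473374,  1.29558122,
       78.53809841, -3.25938501]), 'joint_velocities': array([ 0.06956332, -0.00125208, -0.11386452,  0.04940101,  0.11632024,
       -0.07326281, -0.02294572]), 'effort': array([ 2.00162447e-05, -4.91295218e+01, -4.04400984e-01, -3.12524092e+01,
       -6.40396331e-02,  4.37348220e-02,  2.22692161e-04]), 'tool_pos': array([ 0.15105605, -0.63168031,  0.23548885]), 'tool_rot': array([-1.79895655e+02,  5.77067744e-03,  1.34560069e+01]), 'force': array([ 0.73669761,  0.32705793, -0.14439802]), 'wrist_torque': array([-0.01267898,  0.00795377, -0.01640758]), 'grasp_force': 0.0, 'grip_width': 0.0872826937679439} 0.014
top [ 0.36017826 -0.03605002  1.48127075] [-172.08178037    1.15035285  -91.49914591]
empty_bin 0.78 [168. 205.] [0.58  0.296 0.05 ]
empty_bin 0.62 [235. 194.] [0.605 0.109 0.05 ]
bolt_bin 0.57 [246. 255.] [0.433 0.081 0.05 ]
nut_bin 0.7 [298. 189.] [ 0.613 -0.069  0.05 ]
nut_bin 0.39 [238. 195.] [0.601 0.101 0.05 ]
spacer_bin 0.66 [304. 236.] [ 0.482 -0.081  0.05 ]
green_button_top 0.7 [394. 244.] [ 0.454 -0.327  0.05 ]
green_button_top 0.62 [395. 296.] [ 0.313 -0.319  0.05 ]
red_button_top 0.49 [401. 191.] [ 0.6   -0.352  0.05 ]
glue_bottle 0.94 [203. 129.] [0.794 0.196 0.05 ]
scene [ 1.37764762 -0.15848957  0.78117498] [-1.31535497e+02 -3.61541157e-02  8.15764398e+01]
empty_bin 0.94 [334. 223.] [0.641 0.099 0.05 ]
empty_bin 0.71 [393. 210.] [0.614 0.282 0.05 ]
bolt_bin 0.56 [314. 189.] [0.486 0.076 0.05 ]
nut_bin 0.61 [273. 229.] [ 0.64  -0.071  0.05 ]
nut_bin 0.42 [274. 295.] [ 0.854 -0.097  0.05 ]
spacer_bin 0.74 [260. 198.] [ 0.502 -0.089  0.05 ]
green_button_top 0.53 [183. 190.] [ 0.432 -0.32   0.05 ]
green_button_top 0.48 [190. 172.] [ 0.338 -0.301  0.05 ]
glue_bottle 0.65 [391. 262.] [0.799 0.207 0.05 ]
glue_bottle 0.43 [274. 278.] [ 0.806 -0.09   0.05 ]
```

View pics/top.png

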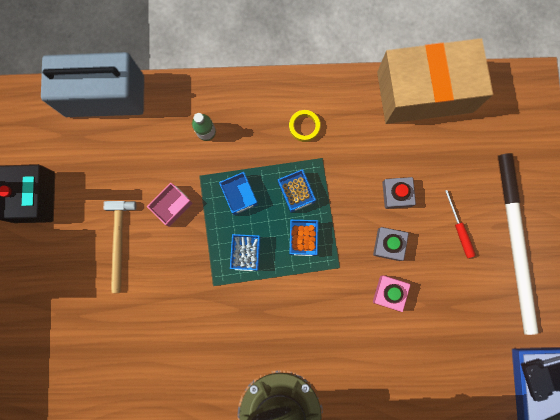

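View pics/scene.png

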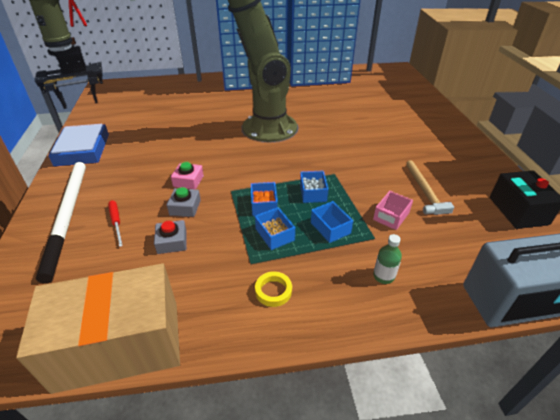

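The top view shows the candidates. For the bin: blue with a bare floor at (239,194), pink at (168,205), bolts (246,253), nuts (298,189) and spacers (304,237). For the button: green on grey at (394,243), green on pink at (394,293) and red at (401,191). I choose blue (239,194) and green-on-grey (394,243). Next I measure both precisely and check them in a close crop.

```bash
cat > fit.py <<'E'
from h import *
from scipy.optimize import minimize
P={c:eyes.read_camera(c) for c in("top","scene")}
def proj(p,X):
    Rm=Rc(p).T; return cv2.projectPoints(np.array(X,float),cv2.Rodrigues(Rm)[0],-Rm@np.array(p["origin"]),np.array(p["mtx"]),np.array(p["D"]))[0][:,0]
def comp(p,lo,hi,px,fill=True):
    hsv=cv2.cvtColor(p["pixels"],cv2.COLOR_RGB2HSV); m=cv2.inRange(hsv,lo,hi)
    n,l,s,c=cv2.connectedComponentsWithStats(m)
    ok=[i for i in range(1,n) if s[i,4]>25]; i=min(ok,key=lambda i:np.hypot(*(c[i]-px)))
    return (l==i).astype(np.uint8),s[i],c[i]
S=16
def sil(p,x,y,a,z0=.003):
    c,s=np.cos(a),np.sin(a)
    X=[[x+c*u-s*v,y+s*u+c*v,z] for u in(-.0475,.0475) for v in(-.0375,.0375) for z in(z0,z0+.05)]
    h=cv2.convexHull(proj(p,X).astype(np.float32)); m=np.zeros((420,560),np.uint8)
    cv2.fillConvexPoly(m,np.round(h*S).astype(np.int32),255,cv2.LINE_AA,4); return m/255.
px={"top":(239,194),"scene":(332,222)}; M={}
for c in P:
    m,s,cc=comp(P[c],(100,110,40),(125,255,255),px[c]); 
    h=cv2.convexHull(cv2.findNonZero(m)); cv2.fillConvexPoly(m,h,1); M[c]=m; print(c,s,cc)
def cost(v,cs): return sum(np.abs(sil(P[c],*v)-M[c]).sum()/M[c].sum() for c in cs)
for cs in(["top"],["scene"],["top","scene"]):
    b=min((minimize(cost,[.6,.105,a],args=(cs,),method='Nelder-Mead',options=dict(initial_simplex=[[.6,.105,a],[.62,.105,a],[.6,.125,a],[.6,.105,a+.3]])) for a in np.arange(0,3.1,.4)),key=lambda r:r.fun)
    print(cs,b.x.round(4),b.fun)
print("bolt-etc other bins roughly at known px")
# buttons: triangulate
for n,pt,ps in(("green",(394,243),(182,193)),):
    rays=[];
    for c,q in(("top",pt),("scene",ps)):
        m,s,cc=comp(P[c],(45,90,40),(80,255,255),q); print(n,c,s,cc)
        rays.append((P[c],cc))
    for z in(.05,.055,.06,.065,.07): print(z,[ray(p,cc,z)[:2].round(4) for p,cc in rays])
a=P["top"]["pixels"][150:320,200:440,::-1]; a=cv2.resize(a,None,fx=3.3,fy=3.3,interpolation=cv2.INTER_CUBIC); cv2.imwrite('pics/crop.png',a)
E
python3 fit.py
```

```text
top [219 172  39  43 995] [237.82211055 192.38592965]
scene [ 310  201   44   42 1212] [331.1039604  221.31188119]
['top'] [0.6099 0.1007 0.3893] 0.04661023080819044
['scene'] [0.61   0.1008 0.4028] 0.03912499609094036
['top', 'scene'] [0.6099 0.1007 0.4038] 0.08681870283380569
bolt-etc other bins roughly at known px
green top [387 236  14  14 145] [393.1862069  242.77241379]
green scene [175 187  14  11 113] [181.66371681 192.26548673]
0.05 [array([ 0.4562, -0.3234]), array([ 0.4419, -0.3236])]
0.055 [array([ 0.4558, -0.3224]), array([ 0.4483, -0.3224])]
0.06 [array([ 0.4555, -0.3214]), array([ 0.4547, -0.3213])]
0.065 [array([ 0.4552, -0.3204]), array([ 0.4611, -0.3202])]
0.07 [array([ 0.4548, -0.3194]), array([ 0.4675, -0.319 ])]
```

View pics/crop.png

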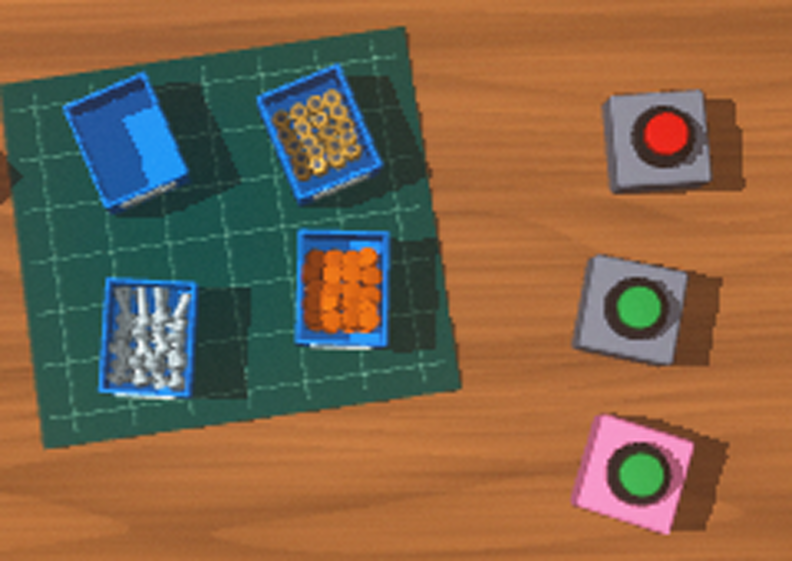

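The crop confirms it: the bare blue floor is at crop (125,140), and the other three blue bins hold bolts, nuts and spacers. The grey box with the green button is at crop (640,305), with the red one above and the pink one below. The silhouette fits from both views agree on the bin at (0.610, 0.101), and the green button triangulates to (0.4555, -0.321, 0.060), which suits a 45 mm box plus button. Both are within reach, so I travel high with the gripper closed.

{"name": "drive_tool", "arguments": {
  "angular": [
    [0, 0, 0],
    [0, 0, 0],
    [0, 0, 0],
    [0, 0, 0],
    [0, 0, 0],
    [0, 0, 0],
    [0, 0, 0],
    [0, 0, 0],
    [0, 0, 0],
    [0, 0, 0],
    [0, 0, 0],
    [0, 0, 0],
    [0, 0, 0],
    [0, 0, 0],
    [0, 0, 0],
    [0, 0, 0],
    [0, 0, 0],
    [0, 0, 0],
    [0, 0, 0],
    [0, 0, 0]
  ],
  "delta_pos": [
    [1.4, -1.4, 0],
    [2.8, -2.8, 0],
    [2.8, -2.8, 0],
    [2.8, -2.8, 0],
    [2.8, -2.8, 0],
    [2.8, -2.8, 0],
    [2.8, -2.8, 0],
    [2.8, -2.8, 0],
    [2.8, -2.8, 0],
    [2.8, -2.8, 0],
    [2.8, -2.8, 0],
    [2.8, -2.8, 0],
    [2.8, -2.8, 0],
    [2.8, -2.8, 0],
    [2.8, -2.8, 0],
    [2.8, -2.8, 0],
    [2.8, -2.8, 0],
    [2.8, -2.8, 0],
    [2.8, -2.8, 0],
    [2.8, -2.8, 0]
  ],
  "gripper": [0, 0, 0, 0, 0, 0, 0, 0, 0, 0, 0, 0, 0, 0, 0, 0, 0, 0, 0, 0]
}}

```text
time_s: 2.9
tool_pos: [0.556, 0.0271, 0.2369]
tool_rot: [180.0, -0.0, 13.4]
force: [0.1, -0.9, 0.4]
grip_width: 0.0003
grasp_force: 0.0
```

{"name": "drive_tool", "arguments": {
  "angular": [
    [0, 0, 0],
    [0, 0, 0],
    [0, 0, 0],
    [0, 0, 0],
    [0, 0, 0],
    [0, 0, 0]
  ],
  "delta_pos": [
    [2.3, -2.0, 0],
    [2.3, -2.0, 0],
    [1.6, -1.3, 0],
    [0.8, -0.6, 0],
    [0, 0, 0],
    [0, 0, 0]
  ],
  "gripper": [0, 0, 0, 0, 0, 0]
}}

```text
time_s: 3.5
tool_pos: [0.6092, 0.0985, 0.2364]
tool_rot: [180.0, 0.0, 13.4]
force: [1.0, 0.2, 0.4]
grip_width: 0.0007
grasp_force: 0.0
```

Run:
```python
from h import *
o=telemetry.get_obs(); print(o["tool_pos"],o["tool_rot"],o["qpos"])
p=eyes.read_camera("wrist"); save(p,"w1")
for t in("empty_bin",):
  for r in models.search_frame(p,t)[:2]: print(r["p"],r["centre"],ray(p,r["centre"],.03))
```

```text
[0.60924534 0.09845756 0.23637577] [1.79952449e+02 4.80925609e-02 1.34063080e+01] [ 24.04301832  19.77219197 -44.94172968  86.84819811  14.11998807
  79.25686258 -98.4504673 ]
0.75 [66.8, 166.6] [0.58421283 0.29569989 0.03      ]
0.58 [272.2, 189.5] [0.60783152 0.10027637 0.03      ]
```

View pics/w1.png

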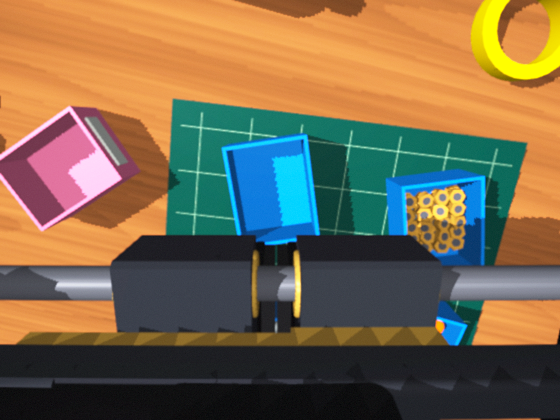

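The wrist view shows the empty bin at about (271,190), with the pink bin at left and the nuts at right. It agrees with the earlier position, so I descend.

{"name": "drive_tool", "arguments": {
  "angular": [
    [0, 0, 0],
    [0, 0, 0],
    [0, 0, 0],
    [0, 0, 0],
    [0, 0, 0],
    [0, 0, 0],
    [0, 0, 0],
    [0, 0, 0],
    [0, 0, 0],
    [0, 0, 0]
  ],
  "delta_pos": [
    [0, -0.2, 1.2],
    [0, 0, 2.4],
    [0, 0, 2.4],
    [0, 0, 2.4],
    [0, 0, 2.2],
    [0, 0, 1.6],
    [0, 0, 1.0],
    [0, 0, 0.5],
    [0, 0, 0],
    [0, 0, 0]
  ],
  "gripper": [0, 0, 0, 0, 0, 0, 0, 0, 0, 0]
}}

```text
time_s: 4.6
tool_pos: [0.6097, 0.1017, 0.1004]
tool_rot: [180.0, -0.1, 13.5]
force: [-0.6, -0.2, 0.2]
grip_width: 0.0005
grasp_force: 0.0
```

{"name": "drive_tool", "arguments": {
  "angular": [
    [0, 0, 0],
    [0, 0, 0],
    [0, 0, 0],
    [0, 0, 0],
    [0, 0, 0],
    [0, 0, 0],
    [0, 0, 0],
    [0, 0, 0],
    [0, 0, 0],
    [0, 0, 0],
    [0, 0, 0],
    [0, 0, 0],
    [0, 0, 0],
    [0, 0, 0],
    [0, 0, 0],
    [0, 0, 0],
    [0, 0, 0],
    [0, 0, 0],
    [0, 0, 0],
    [0, 0, 0]
  ],
  "delta_pos": [
    [0, 0, 0],
    [0, 0, 0],
    [0, 0, 0],
    [0, 0, 0],
    [0, 0, 0],
    [0, 0, 0],
    [0, 0, 0],
    [0, 0, 0],
    [0, 0, 0],
    [0, 0, 0],
    [0, 0, 0],
    [0, 0, 0],
    [0, 0, 0],
    [0, 0, 0],
    [0, 0, 0],
    [0, 0, 0],
    [0, 0, 0],
    [0, 0, 0],
    [0, 0, 0],
    [0, 0, 0]
  ],
  "gripper": [0, 0, 0, 0, 0, 0, 0, 0, 0, 0, 0, 0, 0, 0, 0, 0, 0, 0, 0, 0]
}}

```text
time_s: 6.6
tool_pos: [0.6091, 0.1015, 0.0995]
tool_rot: [180.0, 0.0, 13.5]
force: [-0.5, 0.2, 0.6]
grip_width: 0.0004
grasp_force: 0.0
```

{"name": "drive_tool", "arguments": {
  "angular": [
    [0, 0, 0],
    [0, 0, 0],
    [0, 0, 0],
    [0, 0, 0],
    [0, 0, 0],
    [0, 0, 0],
    [0, 0, 0],
    [0, 0, 0],
    [0, 0, 0],
    [0, 0, 0],
    [0, 0, 0],
    [0, 0, 0]
  ],
  "delta_pos": [
    [0, 0, 0],
    [0, 0, 0],
    [0, 0, 0],
    [0, 0, 0],
    [0, 0, 0],
    [0, 0, 0],
    [0, 0, 0],
    [0, 0, 0],
    [0, 0, 0],
    [0, 0, 0],
    [0, 0, 0],
    [0, 0, 0]
  ],
  "gripper": [0, 0, 0, 0, 0, 0, 0, 0, 0, 0, 0, 0]
}}

```text
time_s: 7.8
tool_pos: [0.6091, 0.1015, 0.0995]
tool_rot: [180.0, 0.0, 13.5]
force: [0.5, -0.6, -0.5]
grip_width: 0.0003
grasp_force: 0.0
```

{"name": "drive_tool", "arguments": {
  "angular": [
    [0, 0, 0],
    [0, 0, 0],
    [0, 0, 0],
    [0, 0, 0],
    [0, 0, 0],
    [0, 0, 0]
  ],
  "delta_pos": [
    [0, 0, -1.5],
    [0, 0, -3],
    [0, 0, -3],
    [0, 0, -3],
    [0, 0, -2],
    [0, 0, -1]
  ],
  "gripper": [0, 0, 0, 0, 0, 0]
}}

```text
time_s: 8.4
tool_pos: [0.6101, 0.1021, 0.238]
tool_rot: [180.0, -0.3, 13.5]
force: [-0.1, 0.1, -0.3]
grip_width: 0.0007
grasp_force: 0.0
```

{"name": "drive_tool", "arguments": {
  "angular": [
    [0, 0, 0],
    [0, 0, 0],
    [0, 0, 0],
    [0, 0, 0],
    [0, 0, 0],
    [0, 0, 0],
    [0, 0, 0],
    [0, 0, 0],
    [0, 0, 0],
    [0, 0, 0],
    [0, 0, 0],
    [0, 0, 0],
    [0, 0, 0],
    [0, 0, 0],
    [0, 0, 0],
    [0, 0, 0]
  ],
  "delta_pos": [
    [-1, 1.5, 0],
    [-2, 3, 0],
    [-2, 3, 0],
    [-2, 3, 0],
    [-2, 3, 0],
    [-2, 3, 0],
    [-2, 3, 0],
    [-2, 3, 0],
    [-2, 3, 0],
    [-2, 3, 0],
    [-2, 3, 0],
    [-2, 3, 0],
    [-1, 1.5, 0],
    [-0.8, 1.5, 0],
    [0, 0, 0],
    [0, 0, 0]
  ],
  "gripper": [0, 0, 0, 0, 0, 0, 0, 0, 0, 0, 0, 0, 0, 0, 0, 0]
}}

```text
time_s: 10.0
tool_pos: [0.4557, -0.3199, 0.2345]
tool_rot: [-179.9, -0.0, 13.5]
force: [-0.2, 0.2, 0.5]
grip_width: 0.0003
grasp_force: 0.0
```

Run:
```python
from h import *
o=telemetry.get_obs(); print(o["tool_pos"],o["tool_rot"],o["qpos"])
p=eyes.read_camera("wrist"); save(p,"w2")
for t in("green_button_top","red_button_top"):
  for r in models.search_frame(p,t)[:3]: print(t,r["p"],r["centre"],ray(p,r["centre"],.06))
```

```text
[ 0.45565056 -0.31986714  0.2344629 ] [-1.79942695e+02 -2.48925069e-02  1.35051225e+01] [ 59.93692775   9.08751483 -30.48142527  95.88566729   4.66908481
  76.33091546 -47.83133437]
red_button_top 0.81 [357.0, 33.0] [ 0.59930927 -0.35293461  0.06      ]
red_button_top 0.51 [38.9, 107.0] [ 0.48298831 -0.11017197  0.06      ]
```

View pics/w2.png

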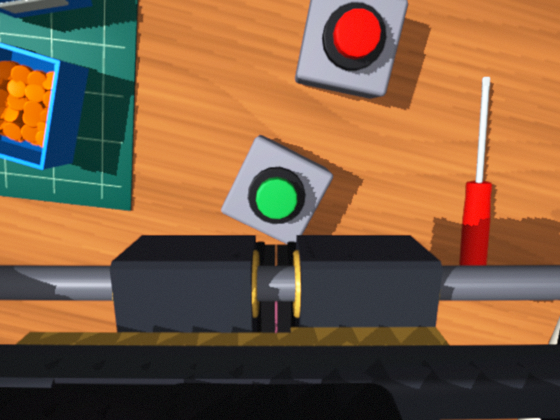

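The wrist view shows the grey-box green button at (276,200), straight ahead of the fingers as predicted, with the red one far off at (358,35). I descend over it.

{"name": "drive_tool", "arguments": {
  "angular": [
    [0, 0, 0],
    [0, 0, 0],
    [0, 0, 0],
    [0, 0, 0],
    [0, 0, 0],
    [0, 0, 0],
    [0, 0, 0],
    [0, 0, 0],
    [0, 0, 0],
    [0, 0, 0]
  ],
  "delta_pos": [
    [0, 0.1, 1.2],
    [0, 0, 2.5],
    [0, 0, 2.5],
    [0, 0, 2.5],
    [0, 0, 2.5],
    [0, 0, 2.0],
    [0, 0, 1.2],
    [0, 0, 0.8],
    [0, 0, 0],
    [0, 0, 0]
  ],
  "gripper": [0, 0, 0, 0, 0, 0, 0, 0, 0, 0]
}}

```text
time_s: 11.15
tool_pos: [0.4559, -0.322, 0.0833]
tool_rot: [180.0, -0.0, 13.5]
force: [-0.2, 0.8, 2.3]
grip_width: 0.0004
grasp_force: 0.7
```

{"name": "drive_tool", "arguments": {
  "angular": [
    [0, 0, 0],
    [0, 0, 0],
    [0, 0, 0],
    [0, 0, 0],
    [0, 0, 0],
    [0, 0, 0]
  ],
  "delta_pos": [
    [0, 0, 0.3],
    [0, 0, 0.3],
    [0, 0, 0.2],
    [0, 0, 0.2],
    [0, 0, 0],
    [0, 0, 0]
  ],
  "gripper": [0, 0, 0, 0, 0, 0]
}}

```text
time_s: 11.75
tool_pos: [0.4564, -0.3225, 0.0752]
tool_rot: [179.9, -0.1, 13.5]
force: [-4.0, 3.8, 16.3]
grip_width: 0.0006
grasp_force: 8.2
```

Run:
```python
from h import *
p=eyes.read_camera("scene"); q=eyes.read_camera("wrist")
a=cv2.resize(p["pixels"][130:260,120:260],None,fx=4,fy=4,interpolation=cv2.INTER_CUBIC)[:,:,::-1]
cv2.imwrite('pics/s3.png',a)
o=telemetry.get_obs(); print(o["tool_pos"],o["force"])
```

```text
[ 0.4564069  -0.32247317  0.07523448] [-4.14262277  3.83866878 17.3294012 ]
```

View pics/s3.png

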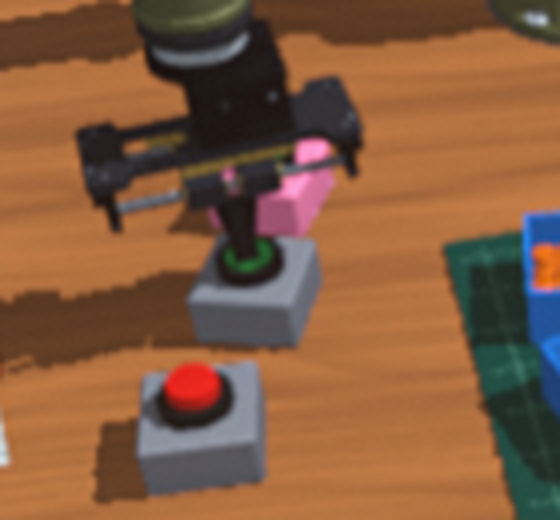

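The scene crop shows the fingertips on the green button at crop (245,255). It is pushed down into its collar, while the red button at (190,385) still stands proud. At 17 N, well above the 5 N needed, it is fully down. I lift straight up.

{"name": "drive_tool", "arguments": {
  "angular": [
    [0, 0, 0],
    [0, 0, 0],
    [0, 0, 0],
    [0, 0, 0],
    [0, 0, 0],
    [0, 0, 0],
    [0, 0, 0],
    [0, 0, 0],
    [0, 0, 0],
    [0, 0, 0]
  ],
  "delta_pos": [
    [0, 0, -0.5],
    [0, 0, -1],
    [0, 0, -2],
    [0, 0, -3],
    [0, 0, -3],
    [0, 0, -3],
    [0, 0, -2],
    [0, 0, -1],
    [0, 0, 0],
    [0, 0, 0]
  ],
  "gripper": [0, 0, 0, 0, 0, 0, 0, 0, 0, 0]
}}

```text
time_s: 12.85
tool_pos: [0.4547, -0.3217, 0.2263]
tool_rot: [-179.9, 0.1, 13.4]
force: [-0.8, -0.6, -0.2]
grip_width: 0.0002
grasp_force: 0.0
```

Run:
```python
from h import *
p=eyes.read_camera("scene")
a=cv2.resize(p["pixels"][130:260,120:260],None,fx=4,fy=4,interpolation=cv2.INTER_CUBIC)[:,:,::-1]
cv2.imwrite('pics/s4.png',a)
o=telemetry.get_obs(); print(o["time_s"],o["tool_pos"],o["force"])
```

```text
12.9 [ 0.45452864 -0.32156809  0.22596861] [ 0.43316064 -0.44598849  0.45531594]
```

View pics/s4.png

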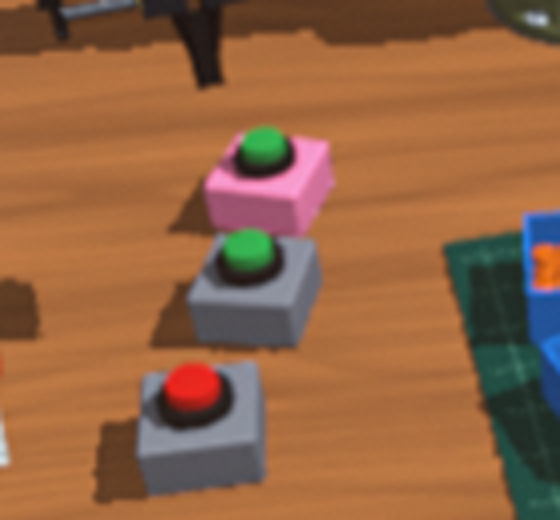

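The green button at crop (248,248) is back up, the red one is untouched, and the arm is clear. I hand in.

```bash
python3 -c "
from cell import env
print(env.sign_off())"
```

```text
the job is handed in; nothing more can be done
None
```

I held the fingertips about 3 cm above the empty bin for just over three seconds, pressed the green button fully down and saw it come back up, touched no bin and not the red button as far as the forces and pictures show, and handed the job in (no verdict was returned).

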